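Rehang the parts basket on the welder's spring hook

TASK

Take the hanging parts basket off the plain queue hook and hang it on the spring hook of the laser welding station: lift it clear, carry it level without setting it down, lay its bar on the two arms of the spring hook, slide it back against the sprung backstop as far as it goes and let it down fully into both notches, pressing their small buttons, then let go. Feel for the contacts and push gently (never more than 25 N on either hook); the ring blank stays in the basket and nothing else on the bench is disturbed.

Things in the scene. Friction and masses are not known exactly. Their poses are not given: they have to be found in the camera images.
- basket: Aluminium parts basket: open tray 80 (x) by 140 (y) by 22 mm high, 3 mm walls; a strap 4 mm thick, 18 mm wide stands up at each end (y = -68, +68). A round steel bar along y, diameter 10 mm, joins them 130 mm above the underside: it hangs by this. A grip block stands on the bar. 0.36 to 0.56 kg. Origin: centre of the tray's underside; z up.
- bar (a point): Centre of the basket's hanging bar, 130 mm above the basket's origin.
- grip (a point): Centre of the basket's black grip block, 42 mm above the bar's axis: 20 (x) by 44 (y) by 36 mm high, to be grasped from above across x. A neck 6 mm (x) by 44 mm (y) joins it to the bar. Axes as the basket's.
- blank: Loose steel ring blank lying in the basket, 52 mm outside, 30 mm inside, 10 mm high. Origin: centre of its underside.
- queue_hook: Plain double hook on a dark post, fixed. Origin: on the bench, straight below the hung bar, whose axis is 215 mm up. Two arms 8 mm wide at y = -42, +42 point to -x (to the robot); seats 18 mm long in x, upturned tips at x = -17 to -9 reach 10 mm above the bar's axis: lift 20 mm or more, leave towards -x. Post at x = 77 to 107 mm; nothing higher than 225 mm.
- spring_hook: Receiving double hook on a bright post, fixed. This is the pose of its base: origin on the bench below the NOMINAL seat of the bar (seated axis nominally 215 mm up). Its head (arms, notches, backstop) is clamped up to 8 mm higher or lower and up to 10 mm nearer or farther along x, not measured: feel or look for it. Post at x = 77 to 107 mm.
- backstop (a joint): Travel (m) of the spring hook's black sprung backstop between the arms, along +x; 0 is out; 2 N starts it, 0.25 N more per mm. From the true seat, the bar's axis meets it at x = -7 mm, is stopped by the rigid walls at +3 (reads 0.010), and drops into the notches from between -3 and +3; let go there it is pushed forward to -3 (reads about 0.004).
- fixture_plate: Copper-coloured plate with two holes, 130 by 80 by 8 mm, lying between the hooks; a bystander to leave alone. Origin: on its underside or grip.
- drum: Thin-walled dark steel ring, 100 mm across, 45 mm high, between the hooks; a bystander to leave alone. Origin: on its underside or grip.
- vblock: Dark steel V-block, 50 by 40 by 40 mm, near the robot; a bystander to leave alone. Origin: on its underside or grip.
- driver: Screwdriver lying near the robot; a bystander to leave alone. Origin: on its underside or grip.
- jar: Closed jar, 60 mm across, 90 mm high, at the left side; a bystander to leave alone. Origin: on its underside or grip.
- spanner: Spanner lying at the right side; a bystander to leave alone. Origin: on its underside or grip.
- bin: Grey open bin, 160 by 120 by 50 mm, at the right side; a bystander to leave alone. Origin: on its underside or grip.
- arms (a point): Nominal seat of the bar, fixed to the base (true seat: up to 10 mm off in x, 8 in z). From the TRUE seat: two arms 8 mm wide at y = -42, +42 point to -x, tips at x = -45 mm; tops flat from there to x = -8, where a laid bar's axis is 9 mm above its seated height. Notches x = -8 to +8, 9 mm deep; behind them rigid walls, 16 mm above the seated axis, the highest point.
- gauge_block: Steel block 30 by 50 by 20 mm near the left side; a bystander to leave alone. Origin: on its underside.
- button_l (a joint): Travel (m) downwards of the white part-present button in the +y notch, inside the arm: 0 is up, standing 4 mm above the notch floor; about 0.004 with the bar fully down in the notch. Takes under 1 N.
- button_r (a joint): The same for the button in the -y notch.

How it is judged:
On the way, in this order (a step that is already met when the one before it is completed fails the run):
1. the basket is lifted clear off the queue hook (contact force between basket and queue_hook below 0.05 N and height (world z) of bar above 0.23 m), for 0.2 s.
2. the basket's bar pushes the backstop in (value of joint backstop above 0.002 m and horizontal distance between bar and spring_hook below 0.03 m), for 0.1 s.
At the end, for the whole second after the job is handed in: The basket hangs released and at rest with its bar in both notches of the spring hook: both buttons pressed 2 mm or more, backstop held in 2 to 11 mm, bar within 30 mm of the hook's origin in plan, parallel within 0.12 rad, tray level within 0.15 rad, off the queue hook, blank in the tray (all of step 2 and value of joint each of button_l, button_r above 0.002 m and value of joint backstop below 0.011 m and contact force between basket and spring_hook above 2 N and contact force between basket and queue_hook below 0.05 N and angle between the y axis of basket and the y axis of spring_hook, either way round below 0.12 rad and angle between basket's own z axis and vertical below 0.15 rad and linear speed of basket below 0.03 m/s and z of blank in the frame of basket between -0.002 and 0.02 m and horizontal distance between blank and basket below 0.06 m); the robot touches nothing.
It fails at once if the basket is tipped more than 0.26 rad from level (angle between basket's own z axis and vertical above 0.26 rad).
It fails at once if the basket pushes on either hook with more than 25 N (contact force between basket and spring_hook above 25 N or contact force between basket and queue_hook above 25 N).
It fails at once if the basket is lowered to the bench or set on a bystander (height (world z) of basket below 0.03 m or contact force between basket and fixture_plate above 0.5 N or contact force between basket and drum above 0.5 N or contact force between basket and bin above 0.5 N or contact force between basket and jar above 0.5 N).
It fails at once if a bystander is moved more than 20 mm (distance of any of fixture_plate, drum, vblock, driver, jar, spanner, bin, gauge_block from where it was at the start of the episode above 0.02 m).
It also fails if it takes over 61 s, if anything falls off the work surface, if the arm or the gripper's body presses on something with over 40 N, if the wrist force passes 120 N, or if a joint passes its speed limit or range.

ROBOT

A 6-joint arm with a two-finger parallel gripper is mounted at the origin on the work surface. World frame = base frame: x ahead of the robot, y to its left, z up, the work surface at z = 0. Lengths are in m, angles in rad, forces in N, time in s.
With the tool pointing down it reaches from about 0.35 to 0.775 m from the base axis. Payload 5.5 kg.
Tool frame: the origin (TCP) lies at the very end of the fingers, on their centre line; the grasp point (between the pads) lies 19 mm behind it; z points along the fingers, y is the line along which they close (so a half turn about z gives the same grasp; the last joint's range is limited). The gripper opens to 85 mm and grips with 20 to 120 N. Pads are 22 mm wide; open, the fingers measure 114 mm over their backs; the gripper's body (76 mm by 85 mm) begins 54 mm behind the grasp point. The pads swing forward as they close: fully open they stand 13 mm farther back than shut.
Start: joints at [1.142, 0.313, 0.046, 1.304, 0, 1.431], TCP at [0.164, 0.551, 0.231] pointing down, gripper open.
Joint ranges: [-2.76, 2.76], [-0.86, 1.69], [-1.03, 1.26], [-2.2, 2.34], [-1.47, 1.5], [-3.14, 3.14]. Speed limits (rad/s): [2.57, 2.57, 3.14, 3.14, 3.14, 3.14].

INTERFACE

Orientations are given as a unit quaternion [w, x, y, z].
In Python, from workcell import env, imaging, ticket gives the robot as it stands. The module is installed in compiled form; this text tells all that it offers.
- The arm moves only by the tool apply_moves, never from a script. Its argument "rows" is a list of rows, each an object with "xyz": the shift along the tool's x, y, z in mm, a list of three; "turn": the turn, a rotation vector about the tool's x, y, z in rad, a list of three; "grip": the opening, from 0 (shut) to 1 (fully open). A call has 1 to 12 rows; each row is the pose to reach, as a shift and turn from the pose commanded when the call began, along the tool's axes at that moment; what a row does not reach only later rows make up. A row lasts 1/12 s, in which the tool goes at most 41.7 mm and 7.16 degrees, less where a joint would pass 70% of its speed; a pose out of reach is approached as far as the arm can. A call with a gripper value outside its range is refused whole. The fingers move at their own pace and stop on an object; "force" is the grip in N (left out, the last holds). Time passes only in rows, so rows that repeat a pose let the fingers close. It gives the time, the measured TCP pose, the force, the opening and the grip force at its end, in the units of the state.
- env.get_state(): the state, without advancing time (a new reading comes with each control period).
- imaging.read_camera(name): name is "scene" or "top" or "wrist"; returns a dict with "color" (400x640x3 uint8, blue, green, red), "z_map" (400x640 float32, m along the optical axis (not along the pixel's ray), 0 where there is no reading), "camera_matrix" (3x3 intrinsics, pixels), "view" (4x4, takes a point from world to camera coordinates). Camera axes: x right, y down, z forward; pixel columns grow to the right and rows downward; lengths in m; the calibration is good to about 2 mm. A picture is of the moment at which its call begins.
- ticket.hand_in(): hands the job in; it is judged then, once.
The state is a dict: "clock": time; "joint_pos": joint angles; "qvel": joint speeds; "tau": joint torques, N m; "tcp_pos": TCP position; "orientation": TCP orientation; "wrist_force": force on the tool from outside, world axes, zero at the start; "ft_torque": the same for the moment, N m; "finger_gap": finger opening in m; "grip_force": force on a finger pad.
Only numpy, scipy, OpenCV 4.12 (cv2) and the standard library are available. Lean on these libraries where they do the work, as an engineer would, in place of code of your own. Each camera call takes 0.05 s, during which the arm holds its last target. There are 200 camera calls.

## Working session

There is one attempt and no reset: what is moved stays moved. The work goes in short steps, Python scripts to look and compute and a tool call to move; the robot and the scene stay as the last step left them, time stands still between calls to the robot, and variables do not carry over. Pictures are saved under pics/ and viewed, at most 10 in all, crops included, and the job is handed in when it is done.

Besides the shell and the picture viewer there is one more tool, called after ">>>" by a JSON object that holds its "api" and its "payload". apply_moves: Moves the arm, as the interface text tells. Its arguments: {"type":"object","properties":{"rows":{"type":"array"},"force":{"type":"number"}},"required":["rows"]}

```bash
mkdir -p pics
cat > h.py <<'E'
import numpy as np, cv2
from workcell import env, imaging, ticket
def cam(n):
    d=imaging.read_camera(n); K=np.array(d["camera_matrix"]); V=np.array(d["view"])
    z=d["z_map"]; v,u=np.mgrid[:400,:640]
    P=np.stack([(u-K[0,2])/K[0,0]*z,(v-K[1,2])/K[1,1]*z,z,np.ones_like(z)],-1)@np.linalg.inv(V).T
    return d["color"],P[...,:3],z,K,V
E
python3 - <<'E'
from h import *
s=env.get_state(); print({k:np.round(v,3).tolist() for k,v in s.items()})
for n in("scene","top"):
    c,P,z,K,V=cam(n); cv2.imwrite(f"pics/{n}0.png",c); np.savez(f"{n}0.npz",c=c,P=P,z=z,K=K,V=V); print(n,np.linalg.inv(V)[:3].round(3).tolist())
E
```

```text
{'clock': 0.0, 'joint_pos': [1.142, 0.314, 0.045, 1.304, 0.0, 1.431], 'qvel': [0.002, 0.001, 0.001, 0.0, 0.001, 0.001], 'tau': [-0.0, -48.063, 29.853, 0.019, -0.0, 0.0], 'tcp_pos': [0.164, 0.551, 0.23], 'orientation': [-0.0, 0.144, 0.99, -0.001], 'wrist_force': [0.77, 0.59, -0.827], 'ft_torque': [0.013, -0.025, -0.003], 'grip_force': 0.0, 'finger_gap': 0.085}
scene [[-0.34, 0.763, -0.549, 1.173], [0.94, 0.281, -0.192, 0.23], [0.008, -0.582, -0.813, 1.141]]
top [[0.052, -0.973, 0.227, 0.195], [-0.999, -0.049, 0.017, -0.004], [-0.005, -0.227, -0.974, 1.654]]
```

View pics/scene0.png

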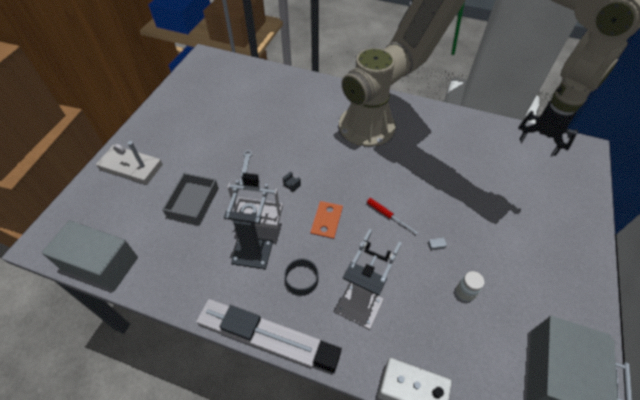

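View pics/top0.png

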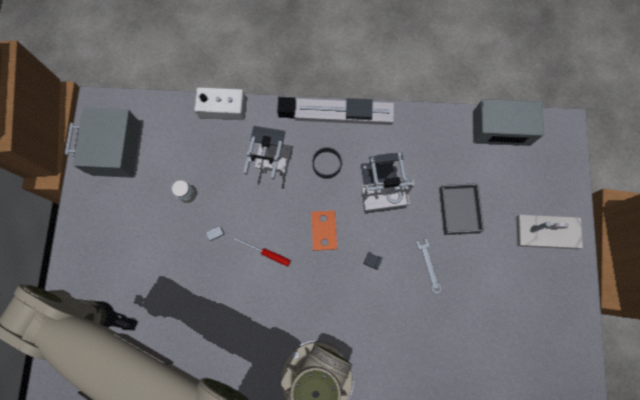

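The scene shows the basket hung on the dark-post hook (scene ~(250,200), top ~(388,185)). The empty spring hook is at scene ~(372,265), top ~(265,155), with the plate and drum between them. Next I'll measure both hooks from the depth data.

Run:
```python
from h import *
for n,(a,b,w,h_) in {"top":(350,140,70,75),"scene":(215,145,75,125)}.items():
    pass
T=np.load("top0.npz");S=np.load("scene0.npz")
def crop(D,x,y,w,h,k): return cv2.resize(D["c"][y:y+h,x:x+w],(w*k,h*k),interpolation=cv2.INTER_CUBIC)
A=crop(T,235,120,65,70,6);B=crop(T,350,145,65,70,6)
C=crop(S,330,225,80,100,3);D_=crop(S,215,145,80,125,3)
cv2.imwrite("pics/crop_t.png",np.hstack([A,B]))
m=np.zeros((380,490,3),np.uint8);m[:300,:240]=C;m[:375,250:490]=D_;cv2.imwrite("pics/crop_s.png",m)
for nm,(x0,x1,y0,y1) in {"queue":(.4,.75,-.35,-.05),"spring":(.4,.75,.05,.35)}.items():
  for n,D in(("top",T),("scene",S)):
    P=D["P"];c=D["c"].astype(int)
    for lo,hi in((.16,.2),(.2,.212),(.212,.225),(.225,.24),(.24,.255),(.255,.285)):
        k=(P[...,0]>x0)&(P[...,0]<x1)&(P[...,1]>y0)&(P[...,1]<y1)&(P[...,2]>lo)&(P[...,2]<hi)&(D["z"]>0)
        if k.sum()<3: continue
        Q=P[k]; r=cv2.minAreaRect(Q[:,:2].astype(np.float32)*1000)
        print(nm,n,lo,hi,k.sum(),Q.mean(0).round(3),"rect",np.round(r[0]),np.round(r[1]),round(r[2]),"px",np.argwhere(k).mean(0).round()[::-1],"col",c[k].mean(0).round())
```

```text
queue top 0.16 0.2 118 [ 0.636 -0.184  0.184] rect [ 625. -181.] [116. 140.] 11 px [387. 170.] col [63. 58. 56.]
queue top 0.2 0.212 357 [ 0.645 -0.18   0.207] rect [ 619. -180.] [122. 138.] 11 px [387. 164.] col [103.  96.  91.]
queue top 0.212 0.225 215 [ 0.599 -0.187  0.217] rect [ 617. -182.] [116. 139.] 11 px [389. 178.] col [129. 120. 116.]
queue top 0.225 0.24 13 [ 0.572 -0.189  0.228] rect [ 574. -189.] [ 28. 102.] 12 px [390. 186.] col [122. 114. 110.]
queue top 0.24 0.255 24 [ 0.569 -0.186  0.248] rect [ 569. -188.] [45. 15.] 78 px [390. 185.] col [46. 43. 42.]
queue top 0.255 0.285 129 [ 0.575 -0.189  0.272] rect [ 576. -189.] [21. 45.] 9 px [393. 181.] col [34. 31. 30.]
queue scene 0.16 0.2 257 [ 0.654 -0.176  0.184] rect [ 626. -181.] [119. 140.] 11 px [246. 218.] col [55. 51. 49.]
queue scene 0.2 0.212 443 [ 0.649 -0.181  0.208] rect [ 624. -183.] [119. 139.] 9 px [244. 211.] col [99. 92. 87.]
queue scene 0.212 0.225 283 [ 0.594 -0.188  0.218] rect [ 620. -182.] [118. 141.] 11 px [250. 193.] col [120. 113. 108.]
queue scene 0.225 0.24 37 [ 0.576 -0.193  0.228] rect [ 57
[... 478 characters left out ...]
5. 145.] col [89. 82. 79.]
spring top 0.212 0.225 90 [0.644 0.193 0.217] rect [666. 192.] [ 91. 150.] 81 px [263. 158.] col [85. 80. 77.]
spring top 0.225 0.24 7 [0.651 0.216 0.227] rect [647. 198.] [84. 16.] 81 px [255. 154.] col [134. 125. 120.]
spring scene 0.16 0.2 200 [0.705 0.184 0.197] rect [669. 191.] [100. 155.] 83 px [366. 272.] col [86. 81. 77.]
spring scene 0.2 0.212 1024 [0.697 0.188 0.204] rect [670. 191.] [100. 156.] 83 px [368. 269.] col [88. 82. 78.]
spring scene 0.212 0.225 120 [0.646 0.195 0.218] rect [653. 194.] [ 92. 120.] 83 px [377. 250.] col [100.  95.  91.]
spring scene 0.225 0.24 4 [0.65  0.197 0.225] rect [650. 196.] [88.  6.] 83 px [378. 250.] col [148. 142. 136.]
```

View pics/crop_t.png

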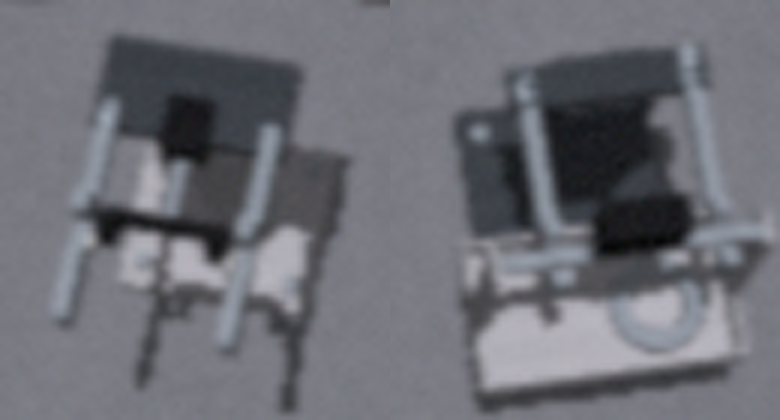

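View pics/crop_s.png

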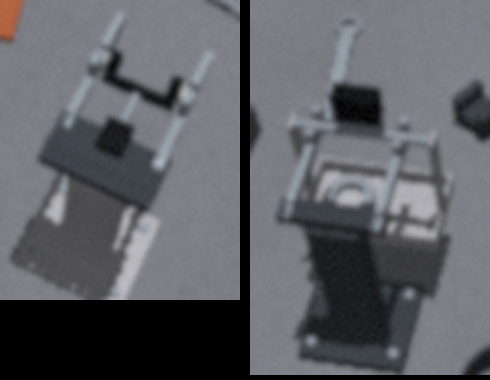

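Crops: the spring hook on the left of the top crop has arms from (110,100) to (60,320), so it's yawed slightly clockwise. The basket bar runs (500,262)–(770,230), with the grip block at (645,225), yawed about +10°. I'll refine these fits and compute the approach.

```bash
cat >> h.py <<'E'
from scipy.spatial.transform import Rotation as R
def plan(p,yaw):
    "tool-frame shift mm / turn to put TCP at p, pointing down, tool y at world angle yaw"
    s=env.get_state(); w,x,y,z=s["orientation"]; A=R.from_quat([x,y,z,w]); c,q=np.cos(yaw),np.sin(yaw)
    B=R.from_matrix(np.array([[q*-1*-1*-1*-1*1,c,0],[-c,q,0],[0,0,-1]]).copy())
    print("now",np.round(s["tcp_pos"],4),"shift",(A.inv().apply(np.array(p)-s["tcp_pos"])*1000).round(1),"turn",(A.inv()*B).as_rotvec().round(3),"t",round(s["clock"],2),"F",np.round(s["wrist_force"],1),"gap",round(s["finger_gap"],4))
def pca(Q):
    m=np.median(Q,0);w,v=np.linalg.eigh(np.cov((Q-m).T));d=v[:,-1];d=d*np.sign(d[np.abs(d).argmax()]);return m,np.degrees(np.arctan2(d[1],d[0])),np.ptp((Q-m)@d)
E
python3 - <<'E'
from h import *
for n in("top","scene"):
    D=np.load(n+"0.npz");P=D["P"];c=D["c"].astype(int).mean(-1);z=D["z"]>0
    near=lambda x,y,r:np.hypot(P[...,0]-x,P[...,1]-y)<r
    k=z&near(.576,-.189,.05)&(P[...,2]>.268);r=cv2.minAreaRect(P[k][:,:2].astype(np.float32)*1000);print(n,"grip top",k.sum(),P[k].mean(0).round(4),r,pca(P[k][:,:2])[1])
    k=z&near(.576,-.189,.09)&(P[...,2]>.205)&(P[...,2]<.224)&(c>90)&(np.abs((P[...,0]-.576)*np.cos(.17)+(P[...,1]+.189)*np.sin(.17))<.015)
    print(" bar",k.sum(),P[k].mean(0).round(4),pca(P[k][:,:2]))
    for s in(-1,1):
        yw=-.14;dx=P[...,0]-.64;dy=P[...,1]-.195;X=dx*np.cos(yw)+dy*np.sin(yw);Y=-dx*np.sin(yw)+dy*np.cos(yw)
        k=z&(np.abs(Y-s*.042)<.02)&(X>-.12)&(X<.1)&(P[...,2]>.19)&(P[...,2]<.24)&(c>90)
        print(" arm",s,k.sum(),P[k].mean(0).round(4),pca(P[k][:,:2]),"X",X[k].min().round(3),X[k].max().round(3))
        for a in np.arange(-.06,.09,.01):
            kk=k&(X>=a)&(X<a+.01)
            if kk.sum()>1:print("  X%.3f n%d Y%.4f z%.4f"%(a,kk.sum(),Y[kk].mean(),P[kk][:,2].mean()),end=";")
        print()
    k=z&near(.69,.19,.12)&(P[...,2]>.198)&(P[...,2]<.21)&(c<95);r=cv2.minAreaRect(P[k][:,:2].astype(np.float32)*1000);print(" headplate",r)
plan([.576,-.1885,.36],.175)
E
```

```text
top grip top 112 [ 0.5761 -0.1891  0.2736] ((576.0277709960938, -189.45184326171875), (20.722158432006836, 43.875423431396484), 10.468976020812988) 101.52224419343007
 bar 142 [ 0.5767 -0.1901  0.2169] (array([ 0.57778484, -0.16747379]), np.float64(100.73355665917066), np.float64(0.13991971424366884))
 arm -1 141 [0.6465 0.153  0.2051] (array([0.64056631, 0.15313068]), np.float64(-7.423281793115088), np.float64(0.1364315604423323)) X -0.048 0.088
  X-0.050 n12 Y-0.0425 z0.2080;  X-0.040 n12 Y-0.0417 z0.2074;  X-0.030 n11 Y-0.0415 z0.2099;  X-0.020 n10 Y-0.0420 z0.2062;  X-0.010 n16 Y-0.0382 z0.2029;  X0.000 n15 Y-0.0402 z0.2089;  X0.010 n7 Y-0.0407 z0.2207;  X0.020 n7 Y-0.0410 z0.2027;  X0.030 n10 Y-0.0405 z0.2008;  X0.040 n10 Y-0.0407 z0.2016;  X0.050 n9 Y-0.0400 z0.2016;  X0.060 n16 Y-0.0386 z0.2004;  X0.070 n4 Y-0.0436 z0.1985;  X0.080 n2 Y-0.0472 z0.1927;
 arm 1 148 [0.654  0.2361 0.2051] (array([0.65014194, 0.23621592]), np.float64(-6.392003970435009), np.float64(0.12122892699965795)) X -0.049 0.072
  X-0.050 n17 Y0.0420 z0.2050;  X-0.040 n10 Y0.0417 z0.2086;  X-0.030 n14 Y0.042
[... 1706 characters left out ...]
0397 z0.2014;  X0.060 n24 Y0.0441 z0.2018;  X0.070 n6 Y0.0456 z0.2006;
 headplate ((687.099853515625, 190.2738037109375), (98.47242736816406, 121.58543395996094), 82.26030731201172)Traceback (most recent call last):
  File "<stdin>", line 17, in <module>
  File "h.py", line 12, in plan
    B=R.from_matrix(np.array([[q*-1*-1*-1*-1*1,c,0],[-c,q,0],[0,0,-1]]).copy())
  File "scipy/spatial/transform/_rotation.pyx", line 1143, in scipy.spatial.transform._rotation.Rotation.from_matrix
ValueError: Non-positive determinant (left-handed or null coordinate frame) in rotation matrix 0: [[ 0.17410814  0.98472654  0.        ]
 [-0.98472654  0.17410814  0.        ]
 [ 0.          0.         -1.        ]].
```

```bash
sed -i 's/\[\[q\*.*\]\]).copy())/[[-q,c,0],[c,q,0],[0,0,-1]]))/' h.py; python3 -c "
from h import *
plan([.5765,-.1895,.36],.187)"
```

```text
now [0.1636 0.5508 0.2305] shift [-606.6 -592.2 -128.7] turn [-2.000e-03  1.000e-03  1.095e+00] t 0.1 F [-0.4  0.5 -1. ] gap 0.0855
```

>>> {"api": "apply_moves", "payload": {"rows": [{"xyz": [0,0,-120],"turn": [0,0,0.2],"grip": 1},{"xyz": [-50,-50,-128],"turn": [0,0,0.3],"grip": 1},{"xyz": [-606,-592,-128],"turn": [0,0,1.095],"grip": 1},{"xyz": [-606,-592,-128],"turn": [0,0,1.095],"grip": 1},{"xyz": [-606,-592,-128],"turn": [0,0,1.095],"grip": 1},{"xyz": [-606,-592,-128],"turn": [0,0,1.095],"grip": 1},{"xyz": [-606,-592,-128],"turn": [0,0,1.095],"grip": 1},{"xyz": [-606,-592,-128],"turn": [0,0,1.095],"grip": 1},{"xyz": [-606,-592,-128],"turn": [0,0,1.095],"grip": 1},{"xyz": [-606,-592,-128],"turn": [0,0,1.095],"grip": 1},{"xyz": [-606,-592,-128],"turn": [0,0,1.095],"grip": 1},{"xyz": [-606,-592,-128],"turn": [0,0,1.095],"grip": 1}]}}

```text
clock: 1.1
tcp_pos: [0.379, 0.1629, 0.3326]
orientation: [-0.0, 0.638, 0.77, 0.0]
wrist_force: [1.1, 0.4, 0.6]
finger_gap: 0.0854
grip_force: 0.0
```

```bash
python3 -c "
from h import *
plan([.5765,-.1895,.36],.187)"
```

```text
now [0.379  0.1629 0.3326] shift [-383.   128.4  -27.4] turn [-0. -0.  0.] t 1.1 F [1.1 0.4 0.6] gap 0.0854
```

>>> {"api": "apply_moves", "payload": {"rows": [{"xyz": [-383,128,-27],"turn": [0,0,0],"grip": 1},{"xyz": [-383,128,-27],"turn": [0,0,0],"grip": 1},{"xyz": [-383,128,-27],"turn": [0,0,0],"grip": 1},{"xyz": [-383,128,-27],"turn": [0,0,0],"grip": 1},{"xyz": [-383,128,-27],"turn": [0,0,0],"grip": 1},{"xyz": [-383,128,-27],"turn": [0,0,0],"grip": 1},{"xyz": [-383,128,-27],"turn": [0,0,0],"grip": 1},{"xyz": [-383,128,-27],"turn": [0,0,0],"grip": 1},{"xyz": [-383,128,-27],"turn": [0,0,0],"grip": 1},{"xyz": [-383,128,-27],"turn": [0,0,0],"grip": 1},{"xyz": [-383,128,-27],"turn": [0,0,0],"grip": 1},{"xyz": [-383,128,-27],"turn": [0,0,0],"grip": 1}]}}

```text
clock: 2.1
tcp_pos: [0.576, -0.1892, 0.3576]
orientation: [-0.002, 0.639, 0.769, -0.0]
wrist_force: [-0.2, 0.9, -0.0]
finger_gap: 0.0852
grip_force: 0.0
```

Run:
```python
from h import *
c,P,z,K,V=cam("wrist"); cv2.imwrite("pics/w1.png",c)
print(np.linalg.inv(V)[:3].round(3).tolist())
k=(z>0)&(np.hypot(P[...,0]-.5765,P[...,1]+.1895)<.05)&(P[...,2]>.26)&(P[...,2]<.29)
Q=P[k];print(k.sum(),Q.mean(0).round(4),cv2.minAreaRect(Q[:,:2].astype(np.float32)*1000),np.percentile(Q[:,2],[5,50,95]).round(4))
plan([.5765,-.1895,.238],.187)
```

```text
[[0.983, 0.174, 0.055, 0.561], [0.183, -0.935, -0.304, -0.111], [-0.001, 0.309, -0.951, 0.5]]
1315 [ 0.5761 -0.1869  0.2739] ((576.6396484375, -188.9095458984375), (20.057706832885742, 44.13904571533203), 11.347617149353027) [0.2688 0.2745 0.2755]
now [ 0.5755 -0.1879  0.3584] shift [ -2.    0.9 120.4] turn [-0.002 -0.002 -0.001] t 2.15 F [-0.5 -0.   0.4] gap 0.0852
```

View pics/w1.png

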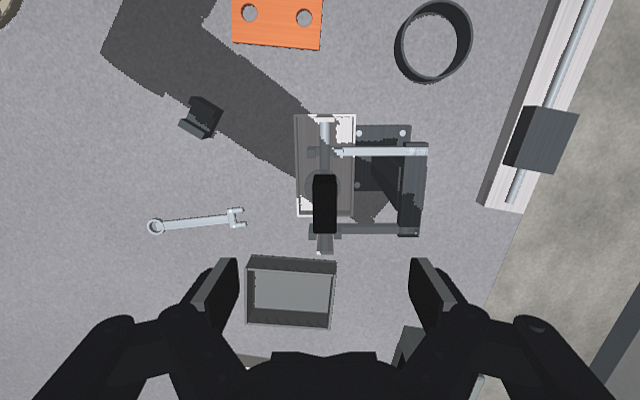

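The wrist view shows the black grip block at (325,204), 20x44 mm with its top at 0.2745, as expected. The open fingers straddle it, so I'm descending.

>>> {"api": "apply_moves", "payload": {"rows": [{"xyz": [-1,1,30],"turn": [0,0,0],"grip": 1},{"xyz": [-1,1,55],"turn": [0,0,0],"grip": 1},{"xyz": [-1,1,75],"turn": [0,0,0],"grip": 1},{"xyz": [-1,1,90],"turn": [0,0,0],"grip": 1},{"xyz": [-1,1,105],"turn": [0,0,0],"grip": 1},{"xyz": [-1,1,115],"turn": [0,0,0],"grip": 1},{"xyz": [-1,1,120],"turn": [0,0,0],"grip": 1},{"xyz": [-1,1,120],"turn": [0,0,0],"grip": 1},{"xyz": [-1,1,120],"turn": [0,0,0],"grip": 1}]}}

```text
clock: 2.9
tcp_pos: [0.577, -0.1879, 0.2404]
orientation: [0.0, 0.638, 0.77, 0.0]
wrist_force: [0.1, -0.0, 0.5]
finger_gap: 0.0854
grip_force: 0.0
```

>>> {"api": "apply_moves", "payload": {"rows": [{"xyz": [0,0,0],"turn": [0,0,0],"grip": 0.6},{"xyz": [0,0,0],"turn": [0,0,0],"grip": 0.4},{"xyz": [0,0,0],"turn": [0,0,0],"grip": 0.3},{"xyz": [0,0,0],"turn": [0,0,0],"grip": 0.25},{"xyz": [0,0,0],"turn": [0,0,0],"grip": 0.22},{"xyz": [0,0,0],"turn": [0,0,0],"grip": 0.18},{"xyz": [0,0,0],"turn": [0,0,0],"grip": 0.1},{"xyz": [0,0,0],"turn": [0,0,0],"grip": 0},{"xyz": [0,0,0],"turn": [0,0,0],"grip": 0},{"xyz": [0,0,0],"turn": [0,0,0],"grip": 0},{"xyz": [0,0,0],"turn": [0,0,0],"grip": 0}], "force": 60}}

```text
clock: 3.82
tcp_pos: [0.5771, -0.1886, 0.2399]
orientation: [0.0, 0.638, 0.77, 0.0]
wrist_force: [-0.2, -0.5, 3.7]
finger_gap: 0.0196
grip_force: 58.8
```

```bash
python3 -c "
from h import *
plan([.5765,-.1895,.36],.187);print(env.get_state()['ft_torque'])"
```

```text
now [ 0.5771 -0.1886  0.2399] shift [  -0.8   -0.7 -120.1] turn [ 0.001  0.    -0.   ] t 3.82 F [-0.2 -0.5  3.7] gap 0.0196
[-0.09860235 -0.00096998 -0.12967422]
```

Grasped (gap 19.6 mm). Now I'm lifting, then backing out along tool −y.

>>> {"api": "apply_moves", "payload": {"rows": [{"xyz": [0,0,-3],"turn": [0,0,0],"grip": 0},{"xyz": [0,0,-7],"turn": [0,0,0],"grip": 0},{"xyz": [0,0,-12],"turn": [0,0,0],"grip": 0},{"xyz": [0,0,-18],"turn": [0,0,0],"grip": 0},{"xyz": [0,0,-24],"turn": [0,0,0],"grip": 0},{"xyz": [0,0,-30],"turn": [0,0,0],"grip": 0},{"xyz": [0,0,-36],"turn": [0,0,0],"grip": 0},{"xyz": [0,0,-42],"turn": [0,0,0],"grip": 0},{"xyz": [0,0,-46],"turn": [0,0,0],"grip": 0},{"xyz": [0,0,-50],"turn": [0,0,0],"grip": 0},{"xyz": [0,0,-50],"turn": [0,0,0],"grip": 0},{"xyz": [0,0,-50],"turn": [0,0,0],"grip": 0}]}}

```text
clock: 4.82
tcp_pos: [0.5771, -0.1885, 0.2898]
orientation: [0.0, 0.638, 0.77, 0.0]
wrist_force: [-0.2, 0.7, -5.4]
finger_gap: 0.019
grip_force: 58.7
```

>>> {"api": "apply_moves", "payload": {"rows": [{"xyz": [0,-3,0],"turn": [0,0,0],"grip": 0},{"xyz": [0,-8,0],"turn": [0,0,0],"grip": 0},{"xyz": [0,-15,0],"turn": [0,0,0],"grip": 0},{"xyz": [0,-24,0],"turn": [0,0,0],"grip": 0},{"xyz": [0,-34,0],"turn": [0,0,0],"grip": 0},{"xyz": [0,-44,0],"turn": [0,0,0],"grip": 0},{"xyz": [0,-54,0],"turn": [0,0,0],"grip": 0},{"xyz": [0,-64,0],"turn": [0,0,0],"grip": 0},{"xyz": [0,-72,0],"turn": [0,0,0],"grip": 0},{"xyz": [0,-77,0],"turn": [0,0,0],"grip": 0},{"xyz": [0,-80,0],"turn": [0,0,0],"grip": 0},{"xyz": [0,-80,0],"turn": [0,0,0],"grip": 0}]}}

```text
clock: 5.82
tcp_pos: [0.4978, -0.2035, 0.2898]
orientation: [0.0, 0.638, 0.77, 0.0]
wrist_force: [0.4, 0.6, -4.5]
finger_gap: 0.0192
grip_force: 58.8
```

Run:
```python
from h import *
c,P,z,K,V=cam("scene"); cv2.imwrite("pics/s2.png",cv2.resize(c[100:330,180:460],(784,644))[:600])
plan([.537,.2086,.29],-.131);print(env.get_state()['ft_torque'])
c,P,z,K,V=cam("wrist"); np.savez("w2.npz",c=c,P=P,z=z)
```

```text
now [ 0.4983 -0.2034  0.2898] shift [ 3.977e+02  1.145e+02 -2.000e-01] turn [0.001 0.    0.318] t 5.87 F [-0.1  0.4 -4.2] gap 0.0193
[0.04053649 0.02244686 0.05061163]
```

View pics/s2.png

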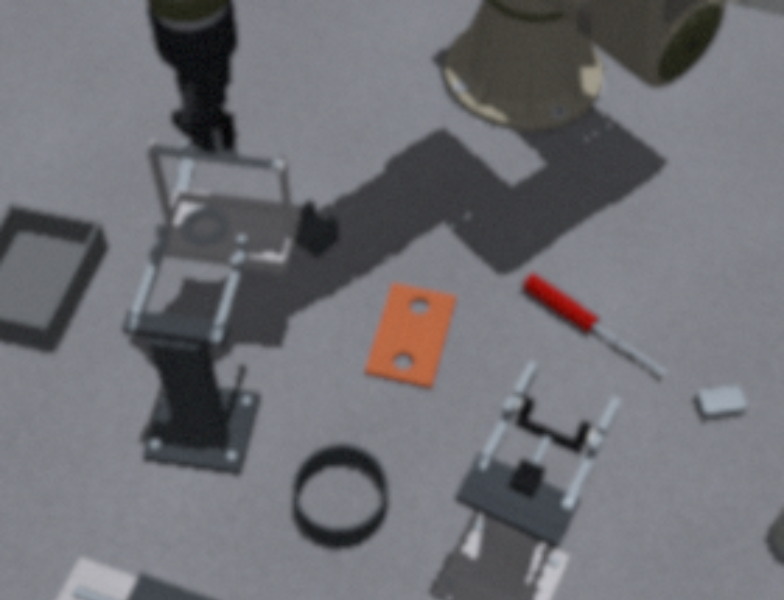

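Basket is clear at (220,220) with the blank inside. Carrying it across now.

>>> {"api": "apply_moves", "payload": {"rows": [{"xyz": [4,1,0],"turn": [0,0,0.005],"grip": 0},{"xyz": [14,4,0],"turn": [0,0,0.02],"grip": 0},{"xyz": [30,9,0],"turn": [0,0,0.04],"grip": 0},{"xyz": [50,14,0],"turn": [0,0,0.07],"grip": 0},{"xyz": [74,21,0],"turn": [0,0,0.1],"grip": 0},{"xyz": [100,29,0],"turn": [0,0,0.13],"grip": 0},{"xyz": [126,36,0],"turn": [0,0,0.17],"grip": 0},{"xyz": [152,44,0],"turn": [0,0,0.21],"grip": 0},{"xyz": [176,51,0],"turn": [0,0,0.25],"grip": 0},{"xyz": [196,56,0],"turn": [0,0,0.28],"grip": 0},{"xyz": [210,60,0],"turn": [0,0,0.305],"grip": 0},{"xyz": [216,62,0],"turn": [0,0,0.318],"grip": 0}]}}

```text
clock: 6.92
tcp_pos: [0.5193, 0.0232, 0.2895]
orientation: [-0.0, 0.751, 0.66, 0.0]
wrist_force: [0.0, -0.6, -4.6]
finger_gap: 0.0193
grip_force: 58.8
```

```bash
python3 -c "
from h import *
plan([.537,.2086,.29],-.131)"
```

```text
now [0.5193 0.0232 0.2895] shift [186.1  -6.3  -0.3] turn [-0.    -0.001  0.002] t 6.92 F [ 0.  -0.6 -4.6] gap 0.0193
```

>>> {"api": "apply_moves", "payload": {"rows": [{"xyz": [4,0,0],"turn": [0,0,0],"grip": 0},{"xyz": [12,0,0],"turn": [0,0,0],"grip": 0},{"xyz": [26,-1,0],"turn": [0,0,0],"grip": 0},{"xyz": [44,-2,0],"turn": [0,0,0],"grip": 0},{"xyz": [66,-2,0],"turn": [0,0,0],"grip": 0},{"xyz": [90,-3,0],"turn": [0,0,0],"grip": 0},{"xyz": [114,-4,0],"turn": [0,0,0],"grip": 0},{"xyz": [138,-5,0],"turn": [0,0,0],"grip": 0},{"xyz": [158,-6,0],"turn": [0,0,0],"grip": 0},{"xyz": [174,-6,0],"turn": [0,0,0],"grip": 0},{"xyz": [184,-6,0],"turn": [0,0,0],"grip": 0},{"xyz": [186,-6,0],"turn": [0,0,0],"grip": 0}]}}

```text
clock: 7.92
tcp_pos: [0.5377, 0.2072, 0.2892]
orientation: [-0.0, 0.751, 0.66, 0.0]
wrist_force: [-0.3, 0.1, -4.8]
finger_gap: 0.0195
grip_force: 58.9
```

Run:
```python
from h import *
c,P,z,K,V=cam("wrist"); cv2.imwrite("pics/w3.png",c); np.savez("w3.npz",c=c,P=P,z=z)
print(env.get_state()["tcp_pos"])
g=c.astype(int).mean(-1)
yw=-.131;dx=P[...,0]-.636;dy=P[...,1]-.1955;X=dx*np.cos(yw)+dy*np.sin(yw);Y=-dx*np.sin(yw)+dy*np.cos(yw)
for s in(-1,1):
    k0=(z>0)&(np.abs(Y-s*.042)<.012)&(P[...,2]>.19)&(P[...,2]<.24)
    for a in np.arange(-.065,.05,.005):
        k=k0&(X>=a)&(X<a+.005)
        if k.sum()>3:print("X%.3f n%d Y%.4f zmed%.4f z95 %.4f"%(a,k.sum(),np.median(Y[k]),np.median(P[k][:,2]),np.percentile(P[k][:,2],95)))
    k=k0&(X<-.02)&(X>-.045);print(s,pca(P[k][:,:2]))
```

```text
[0.53762597 0.20642718 0.28924661]
X-0.045 n134 Y-0.0379 zmed0.2052 z95 0.2114
X-0.040 n110 Y-0.0364 zmed0.2089 z95 0.2117
X-0.035 n111 Y-0.0366 zmed0.2091 z95 0.2114
X-0.030 n108 Y-0.0364 zmed0.2090 z95 0.2115
X-0.025 n115 Y-0.0365 zmed0.2088 z95 0.2117
X-0.020 n114 Y-0.0364 zmed0.2095 z95 0.2120
X-0.015 n111 Y-0.0364 zmed0.2083 z95 0.2116
X-0.010 n92 Y-0.0362 zmed0.2035 z95 0.2115
X-0.005 n124 Y-0.0327 zmed0.2024 z95 0.2153
X-0.000 n53 Y-0.0391 zmed0.2023 z95 0.2218
X0.005 n136 Y-0.0405 zmed0.2141 z95 0.2228
X0.010 n101 Y-0.0374 zmed0.2226 z95 0.2236
X0.015 n105 Y-0.0366 zmed0.2222 z95 0.2234
X0.020 n43 Y-0.0366 zmed0.2099 z95 0.2232
X0.025 n66 Y-0.0366 zmed0.2015 z95 0.2025
X0.030 n78 Y-0.0371 zmed0.2012 z95 0.2026
X0.035 n81 Y-0.0377 zmed0.2013 z95 0.2026
X0.040 n80 Y-0.0370 zmed0.2014 z95 0.2028
X0.045 n84 Y-0.0371 zmed0.2017 z95 0.2030
-1 (array([0.59844338, 0.16279605]), np.float64(-4.880726635661299), np.float64(0.02433306258808681))
X-0.045 n145 Y0.0445 zmed0.2080 z95 0.2116
X-0.040 n93 Y0.0453 zmed0.2106 z95 0.2116
X-0.035 n94 Y0.0453 zmed0.2108 z95 0.2119
X-0.030 n105 Y0.0452 zmed0.2106 z95 0.2119
X-0.025 n92 Y0.0452 zmed0.2106 z95 0.2119
X-0.020 n97 Y0.0454 zmed0.2107 z95 0.2121
X-0.015 n100 Y0.0453 zmed0.2107 z95 0.2122
X-0.010 n70 Y0.0447 zmed0.2102 z95 0.2117
X-0.005 n207 Y0.0362 zmed0.2053 z95 0.2214
X-0.000 n207 Y0.0377 zmed0.2057 z95 0.2224
X0.005 n333 Y0.0426 zmed0.2116 z95 0.2228
X0.010 n157 Y0.0441 zmed0.2222 z95 0.2239
X0.015 n156 Y0.0445 zmed0.2222 z95 0.2240
X0.020 n37 Y0.0479 zmed0.2028 z95 0.2237
X0.025 n29 Y0.0479 zmed0.2007 z95 0.2028
X0.030 n52 Y0.0465 zmed0.2017 z95 0.2028
X0.035 n81 Y0.0449 zmed0.2019 z95 0.2031
X0.040 n89 Y0.0448 zmed0.2019 z95 0.2030
X0.045 n79 Y0.0448 zmed0.2020 z95 0.2032
1 (array([0.60836195, 0.24451288]), np.float64(-6.132108322593446), np.float64(0.02448195367877271))
```

View pics/w3.png

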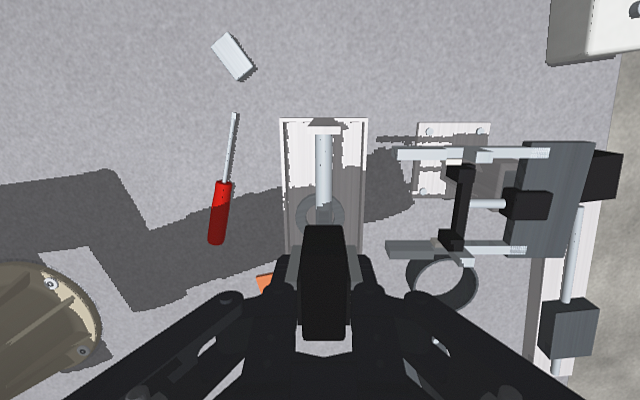

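Wrist view: spring-hook arms run at rows ~153 and ~248, tips near columns 398 and 388, with the black backstop at (458,205). The bar is held level at column 325. Next I'll refine the yaw, tip and bar offsets.

Run:
```python
from h import *
D=np.load("w3.npz");P=D["P"];z=D["z"];g=D["c"].astype(int).mean(-1)
yw=-.131
def loc(x,y):
    dx=P[...,0]-x;dy=P[...,1]-y;return dx*np.cos(yw)+dy*np.sin(yw),-dx*np.sin(yw)+dy*np.cos(yw)
X,Y=loc(.636,.1955)
ms=[]
for s in(-1,1):
    k=(z>0)&(np.abs(Y-s*.042-.004)<.012)&(X>-.06)&(X<-.012)&(P[...,2]>.2095)
    k2=(z>0)&(np.abs(Y-s*.042-.004)<.012)&(X>-.01)&(X<.03)&(P[...,2]>.2215)
    A,B=np.stack([X[k],Y[k]],1),np.stack([X[k2],Y[k2]],1)
    print(s,"arm tip X",np.percentile(A[:,0],1).round(4),"Yedges",np.percentile(A[:,1],[3,97]).round(4),"slope deg",np.degrees(np.polyfit(A[:,0],A[:,1],1)[0]).round(2),"wall X",np.percentile(B[:,0],[2,98]).round(4),"Y",np.median(B[:,1]).round(4))
X,Y=loc(*env.get_state()["tcp_pos"][:2])
k=(z>0)&(np.abs(X)<.02)&(Y>.025)&(Y<.064)&(P[...,2]>.25)
print("bar",k.sum(),np.percentile(P[k][:,2],[50,95,99]).round(4),"X edges",np.percentile(X[k],[2,98]).round(4),"slope",np.degrees(np.polyfit(Y[k],X[k],1)[0]).round(2))
plan([.636,.1955,.254],-.131)
```

```text
-1 arm tip X -0.0439 Yedges [-0.0435 -0.0358] slope deg 0.42 wall X [-0.0003  0.0206] Y -0.0378
1 arm tip X -0.0441 Yedges [0.04   0.0476] slope deg -0.03 wall X [0.0005 0.0204] Y 0.0435
bar 1182 [0.2682 0.2696 0.2701] X edges [-0.0052  0.0045] slope 0.24
now [0.5376 0.2064 0.2892] shift [ 1.9 99.  35.2] turn [-0.     0.     0.001] t 7.97 F [ 0.4 -0.8 -4.7] gap 0.0193
```

The bar is parallel to within 0.4°. Estimated seat is at X≈+1 mm, z≈0.2075, so the laid axis is ≈0.2165 (TCP ≈0.241). I'll move over the arms and then feel down.

>>> {"api": "apply_moves", "payload": {"rows": [{"xyz": [1,4,4],"turn": [0,0,0],"grip": 0},{"xyz": [2,12,10],"turn": [0,0,0],"grip": 0},{"xyz": [3,22,18],"turn": [0,0,0],"grip": 0},{"xyz": [4,33,25],"turn": [0,0,0],"grip": 0},{"xyz": [4,44,31],"turn": [0,0,0],"grip": 0},{"xyz": [4,55,35],"turn": [0,0,0],"grip": 0},{"xyz": [4,64,37],"turn": [0,0,0],"grip": 0},{"xyz": [4,71,38],"turn": [0,0,0],"grip": 0},{"xyz": [4,74,39],"turn": [0,0,0],"grip": 0},{"xyz": [4,75,40],"turn": [0,0,0],"grip": 0},{"xyz": [4,75,40],"turn": [0,0,0],"grip": 0}]}}

```text
clock: 8.88
tcp_pos: [0.6125, 0.1998, 0.2495]
orientation: [-0.0, 0.752, 0.659, -0.0]
wrist_force: [0.2, -0.8, -4.0]
finger_gap: 0.0191
grip_force: 58.9
```

>>> {"api": "apply_moves", "payload": {"rows": [{"xyz": [0,0,1.5],"turn": [0,0,0],"grip": 0},{"xyz": [0,0,3],"turn": [0,0,0],"grip": 0},{"xyz": [0,0,4],"turn": [0,0,0],"grip": 0},{"xyz": [0,0,5],"turn": [0,0,0],"grip": 0},{"xyz": [0,0,6],"turn": [0,0,0],"grip": 0},{"xyz": [0,0,6],"turn": [0,0,0],"grip": 0},{"xyz": [0,0,6],"turn": [0,0,0],"grip": 0}]}}

```text
clock: 9.47
tcp_pos: [0.6122, 0.1999, 0.2436]
orientation: [-0.0, 0.752, 0.659, -0.0]
wrist_force: [0.9, 0.5, -5.1]
finger_gap: 0.0194
grip_force: 58.9
```

>>> {"api": "apply_moves", "payload": {"rows": [{"xyz": [0,0,0.5],"turn": [0,0,0],"grip": 0},{"xyz": [0,0,1],"turn": [0,0,0],"grip": 0},{"xyz": [0,0,1],"turn": [0,0,0],"grip": 0}]}}

```text
clock: 9.72
tcp_pos: [0.6123, 0.1998, 0.2425]
orientation: [-0.0, 0.752, 0.659, -0.0]
wrist_force: [-0.3, -0.3, -4.8]
finger_gap: 0.0194
grip_force: 58.9
```

>>> {"api": "apply_moves", "payload": {"rows": [{"xyz": [0,0,0.5],"turn": [0,0,0],"grip": 0},{"xyz": [0,0,0.8],"turn": [0,0,0],"grip": 0},{"xyz": [0,0,0.8],"turn": [0,0,0],"grip": 0}]}}

```text
clock: 9.97
tcp_pos: [0.6124, 0.1998, 0.2417]
orientation: [-0.0, 0.752, 0.659, -0.0]
wrist_force: [0.2, 0.2, -4.5]
finger_gap: 0.0195
grip_force: 58.9
```

>>> {"api": "apply_moves", "payload": {"rows": [{"xyz": [0,0,0.3],"turn": [0,0,0],"grip": 0},{"xyz": [0,0,0.5],"turn": [0,0,0],"grip": 0},{"xyz": [0,0,0.5],"turn": [0,0,0],"grip": 0}]}}

```text
clock: 10.22
tcp_pos: [0.6124, 0.1998, 0.2413]
orientation: [-0.0, 0.752, 0.659, 0.0]
wrist_force: [-0.2, -0.5, -4.8]
finger_gap: 0.0193
grip_force: 58.9
```

>>> {"api": "apply_moves", "payload": {"rows": [{"xyz": [0,0,0.3],"turn": [0,0,0],"grip": 0},{"xyz": [0,0,0.5],"turn": [0,0,0],"grip": 0},{"xyz": [0,0,0.5],"turn": [0,0,0],"grip": 0}]}}

```text
clock: 10.47
tcp_pos: [0.6124, 0.1998, 0.2411]
orientation: [0.0, 0.752, 0.659, 0.0]
wrist_force: [-0.9, 0.1, -3.5]
finger_gap: 0.0191
grip_force: 59.1
```

>>> {"api": "apply_moves", "payload": {"rows": [{"xyz": [0,0,0.3],"turn": [0,0,0],"grip": 0},{"xyz": [0,0,0.5],"turn": [0,0,0],"grip": 0},{"xyz": [0,0,0.5],"turn": [0,0,0],"grip": 0}]}}

```text
clock: 10.72
tcp_pos: [0.6124, 0.1998, 0.241]
orientation: [0.0, 0.752, 0.659, 0.0]
wrist_force: [-1.7, -0.6, 1.1]
finger_gap: 0.0191
grip_force: 59.7
```

Contact is at TCP z≈0.241, as predicted. I'll ease off slightly and slide back.

>>> {"api": "apply_moves", "payload": {"rows": [{"xyz": [0,0,-0.6],"turn": [0,0,0],"grip": 0},{"xyz": [0,2,-0.6],"turn": [0,0,0],"grip": 0},{"xyz": [0,5,-0.6],"turn": [0,0,0],"grip": 0},{"xyz": [0,8,-0.6],"turn": [0,0,0],"grip": 0},{"xyz": [0,11,-0.6],"turn": [0,0,0],"grip": 0},{"xyz": [0,14,-0.6],"turn": [0,0,0],"grip": 0},{"xyz": [0,16,-0.6],"turn": [0,0,0],"grip": 0},{"xyz": [0,16,-0.6],"turn": [0,0,0],"grip": 0}]}}

```text
clock: 11.38
tcp_pos: [0.629, 0.1976, 0.241]
orientation: [0.0, 0.752, 0.659, 0.0]
wrist_force: [-1.6, -0.4, 0.4]
finger_gap: 0.0194
grip_force: 59.7
```

>>> {"api": "apply_moves", "payload": {"rows": [{"xyz": [0,1.5,0],"turn": [0,0,0],"grip": 0},{"xyz": [0,3,0],"turn": [0,0,0],"grip": 0},{"xyz": [0,4.5,0],"turn": [0,0,0],"grip": 0},{"xyz": [0,6,0],"turn": [0,0,0],"grip": 0},{"xyz": [0,6,0],"turn": [0,0,0],"grip": 0}]}}

```text
clock: 11.8
tcp_pos: [0.634, 0.1969, 0.2401]
orientation: [-0.0, 0.752, 0.659, -0.001]
wrist_force: [-2.5, 0.7, -4.1]
finger_gap: 0.0195
grip_force: 59.1
```

>>> {"api": "apply_moves", "payload": {"rows": [{"xyz": [0,1,0],"turn": [0,0,0],"grip": 0},{"xyz": [0,2,0],"turn": [0,0,0],"grip": 0},{"xyz": [0,2,0],"turn": [0,0,0],"grip": 0}]}}

```text
clock: 12.05
tcp_pos: [0.6358, 0.1967, 0.2402]
orientation: [-0.0, 0.752, 0.659, -0.001]
wrist_force: [-1.7, 1.1, -5.9]
finger_gap: 0.0192
grip_force: 58.9
```

>>> {"api": "apply_moves", "payload": {"rows": [{"xyz": [0,0.7,0],"turn": [0,0,0],"grip": 0},{"xyz": [0,1.5,0],"turn": [0,0,0],"grip": 0},{"xyz": [0,1.5,0],"turn": [0,0,0],"grip": 0}]}}

```text
clock: 12.3
tcp_pos: [0.6374, 0.1965, 0.2403]
orientation: [-0.0, 0.752, 0.659, -0.0]
wrist_force: [-4.3, 0.9, -7.0]
finger_gap: 0.0191
grip_force: 58.8
```

>>> {"api": "apply_moves", "payload": {"rows": [{"xyz": [0,0.7,0],"turn": [0,0,0],"grip": 0},{"xyz": [0,1.2,0],"turn": [0,0,0],"grip": 0},{"xyz": [0,1.2,0],"turn": [0,0,0],"grip": 0}]}}

```text
clock: 12.55
tcp_pos: [0.6387, 0.1963, 0.2407]
orientation: [-0.0, 0.752, 0.659, -0.0]
wrist_force: [-3.9, 0.9, -7.2]
finger_gap: 0.0194
grip_force: 58.8
```

>>> {"api": "apply_moves", "payload": {"rows": [{"xyz": [0,0.5,0],"turn": [0,0,0],"grip": 0},{"xyz": [0,0.8,0],"turn": [0,0,0],"grip": 0},{"xyz": [0,0.8,0],"turn": [0,0,0],"grip": 0}]}}

```text
clock: 12.8
tcp_pos: [0.6395, 0.1961, 0.2408]
orientation: [-0.0, 0.752, 0.659, -0.0]
wrist_force: [-4.0, 0.3, -8.2]
finger_gap: 0.0192
grip_force: 58.8
```

>>> {"api": "apply_moves", "payload": {"rows": [{"xyz": [0,0.5,0],"turn": [0,0,0],"grip": 0},{"xyz": [0,0.8,0],"turn": [0,0,0],"grip": 0},{"xyz": [0,0.8,0],"turn": [0,0,0],"grip": 0}]}}

```text
clock: 13.05
tcp_pos: [0.6404, 0.196, 0.2409]
orientation: [-0.0, 0.752, 0.659, -0.0]
wrist_force: [-4.5, 0.2, -7.9]
finger_gap: 0.0191
grip_force: 58.8
```

Run:
```python
from h import *
s=env.get_state();print(s["wrist_force"],s["ft_torque"],s["tcp_pos"])
c,P,z,K,V=cam("wrist"); cv2.imwrite("pics/w4.png",c[60:330,200:600])
```

```text
[-4.496708    0.17342209 -7.90856234] [0.10547435 1.05824508 0.06074859] [0.6403606  0.1960391  0.24085881]
```

View pics/w4.png

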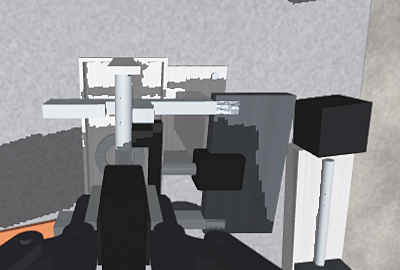

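The bar sits over the notches at (122,112) in the crop, against the backstop and next to the wall. The 4.5 N reading fits about 10 mm of backstop travel. I'll ease 1 mm forward and let it down.

>>> {"api": "apply_moves", "payload": {"rows": [{"xyz": [0,-1,0],"turn": [0,0,0],"grip": 0},{"xyz": [0,-1,1],"turn": [0,0,0],"grip": 0},{"xyz": [0,-1,2],"turn": [0,0,0],"grip": 0},{"xyz": [0,-1,3],"turn": [0,0,0],"grip": 0},{"xyz": [0,-1,3],"turn": [0,0,0],"grip": 0}]}}

```text
clock: 13.52
tcp_pos: [0.6398, 0.1964, 0.2386]
orientation: [0.0, 0.752, 0.659, 0.001]
wrist_force: [-4.3, 0.6, -0.7]
finger_gap: 0.019
grip_force: 59.5
```

>>> {"api": "apply_moves", "payload": {"rows": [{"xyz": [0,0,1],"turn": [0,0,0],"grip": 0},{"xyz": [0,0,2],"turn": [0,0,0],"grip": 0},{"xyz": [0,0,2.5],"turn": [0,0,0],"grip": 0},{"xyz": [0,0,2.5],"turn": [0,0,0],"grip": 0}]}}

```text
clock: 13.85
tcp_pos: [0.6396, 0.1964, 0.2354]
orientation: [0.0, 0.752, 0.659, 0.0]
wrist_force: [-3.3, 0.9, -2.3]
finger_gap: 0.0195
grip_force: 59.6
```

>>> {"api": "apply_moves", "payload": {"rows": [{"xyz": [0,0,0.7],"turn": [0,0,0],"grip": 0},{"xyz": [0,0,1.4],"turn": [0,0,0],"grip": 0},{"xyz": [0,0,2],"turn": [0,0,0],"grip": 0},{"xyz": [0,0,2],"turn": [0,0,0],"grip": 0}]}}

```text
clock: 14.18
tcp_pos: [0.6395, 0.1963, 0.2333]
orientation: [-0.0, 0.752, 0.659, 0.0]
wrist_force: [-2.4, 1.4, -1.7]
finger_gap: 0.0191
grip_force: 59.6
```

>>> {"api": "apply_moves", "payload": {"rows": [{"xyz": [0,0,0.5],"turn": [0,0,0],"grip": 0},{"xyz": [0,0,0.8],"turn": [0,0,0],"grip": 0},{"xyz": [0,0,0.8],"turn": [0,0,0],"grip": 0}]}}

```text
clock: 14.43
tcp_pos: [0.6395, 0.1963, 0.2326]
orientation: [-0.0, 0.752, 0.659, 0.0]
wrist_force: [-3.4, 1.9, -1.5]
finger_gap: 0.0194
grip_force: 59.7
```

>>> {"api": "apply_moves", "payload": {"rows": [{"xyz": [0,0,0.4],"turn": [0,0,0],"grip": 0},{"xyz": [0,0,0.6],"turn": [0,0,0],"grip": 0},{"xyz": [0,0,0.6],"turn": [0,0,0],"grip": 0}]}}

```text
clock: 14.68
tcp_pos: [0.6395, 0.1963, 0.2321]
orientation: [0.0, 0.752, 0.659, 0.0]
wrist_force: [-3.3, 0.9, -0.3]
finger_gap: 0.0192
grip_force: 59.8
```

>>> {"api": "apply_moves", "payload": {"rows": [{"xyz": [0,0,0.3],"turn": [0,0,0],"grip": 0},{"xyz": [0,0,0.5],"turn": [0,0,0],"grip": 0},{"xyz": [0,0,0.5],"turn": [0,0,0],"grip": 0}]}}

```text
clock: 14.93
tcp_pos: [0.6396, 0.1963, 0.232]
orientation: [0.0, 0.752, 0.659, 0.0]
wrist_force: [-4.1, 1.5, 2.1]
finger_gap: 0.0192
grip_force: 60.1
```

>>> {"api": "apply_moves", "payload": {"rows": [{"xyz": [0,0,0.3],"turn": [0,0,0],"grip": 0},{"xyz": [0,0,0.5],"turn": [0,0,0],"grip": 0},{"xyz": [0,0,0.5],"turn": [0,0,0],"grip": 0}]}}

```text
clock: 15.18
tcp_pos: [0.6396, 0.1963, 0.232]
orientation: [0.0, 0.752, 0.659, 0.001]
wrist_force: [-5.2, 1.5, 5.9]
finger_gap: 0.0192
grip_force: 60.6
```

Seated: the bar is hard down at TCP z 0.232, 9 mm below the laid height. I'll ease the load off and release gently.

>>> {"api": "apply_moves", "payload": {"rows": [{"xyz": [0,0,-0.4],"turn": [0,0,0],"grip": 0},{"xyz": [0,0,-0.8],"turn": [0,0,0],"grip": 0},{"xyz": [0,0,-0.8],"turn": [0,0,0],"grip": 0}], "force": 20}}

```text
clock: 15.43
tcp_pos: [0.6396, 0.1963, 0.232]
orientation: [0.0, 0.752, 0.659, 0.0]
wrist_force: [-3.8, 2.0, 3.7]
finger_gap: 0.0192
grip_force: 60.2
```

>>> {"api": "apply_moves", "payload": {"rows": [{"xyz": [0,0,0],"turn": [0,0,0],"grip": 0.24},{"xyz": [0,0,0],"turn": [0,0,0],"grip": 0.27},{"xyz": [0,0,0],"turn": [0,0,0],"grip": 0.3},{"xyz": [0,0,0],"turn": [0,0,0],"grip": 0.35},{"xyz": [0,0,0],"turn": [0,0,0],"grip": 0.45},{"xyz": [0,0,0],"turn": [0,0,0],"grip": 0.6},{"xyz": [0,0,0],"turn": [0,0,0],"grip": 0.8},{"xyz": [0,0,0],"turn": [0,0,0],"grip": 1},{"xyz": [0,0,0],"turn": [0,0,0],"grip": 1},{"xyz": [0,0,0],"turn": [0,0,0],"grip": 1}]}}

```text
clock: 16.27
tcp_pos: [0.6395, 0.1962, 0.2319]
orientation: [0.0, 0.752, 0.659, 0.0]
wrist_force: [0.0, 0.4, -0.6]
finger_gap: 0.0853
grip_force: 0.0
```

Run:
```python
from h import *
s=env.get_state();print(s["wrist_force"],s["tcp_pos"],s["finger_gap"])
c,P,z,K,V=cam("wrist"); cv2.imwrite("pics/w5.png",c)
X0=s["tcp_pos"];yw=-.131
dx=P[...,0]-.636;dy=P[...,1]-.1955;X=dx*np.cos(yw)+dy*np.sin(yw);Y=-dx*np.sin(yw)+dy*np.cos(yw)
k=(z>0)&(np.abs(X)<.012)&(Y>.05)&(Y<.064)&(P[...,2]>.2)&(P[...,2]<.23)
print("bar",k.sum(),np.percentile(P[k][:,2],[50,95]).round(4),np.percentile(X[k],[2,98]).round(4))
```

```text
[ 0.01182545  0.35582531 -0.56487607] [0.63950872 0.19621566 0.23185676] 0.08534225193878346
bar 455 [0.211  0.2124] [-0.0071  0.0024]
```

View pics/w5.png

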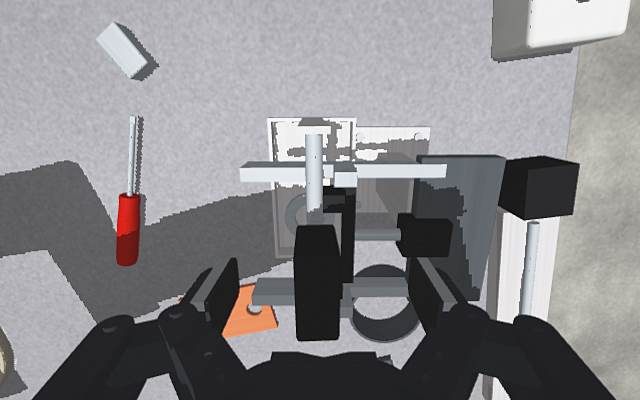

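The bar is released at (314,170): axis z 0.2074 and x about −3 mm from the seat, so it's in the notches with the backstop pushing on it. The fingers are clear, so I'm retreating upward.

>>> {"api": "apply_moves", "payload": {"rows": [{"xyz": [0,0,-6],"turn": [0,0,0],"grip": 1},{"xyz": [0,0,-16],"turn": [0,0,0],"grip": 1},{"xyz": [0,0,-30],"turn": [0,0,0],"grip": 1},{"xyz": [0,0,-48],"turn": [0,0,0],"grip": 1},{"xyz": [0,0,-66],"turn": [0,0,0],"grip": 1},{"xyz": [0,0,-84],"turn": [0,0,0],"grip": 1},{"xyz": [0,0,-100],"turn": [0,0,0],"grip": 1},{"xyz": [0,0,-110],"turn": [0,0,0],"grip": 1},{"xyz": [0,0,-110],"turn": [0,0,0],"grip": 1},{"xyz": [0,0,-110],"turn": [0,0,0],"grip": 1}]}}

```text
clock: 17.15
tcp_pos: [0.6399, 0.1963, 0.343]
orientation: [0.001, 0.752, 0.659, 0.001]
wrist_force: [0.3, -0.6, -0.2]
finger_gap: 0.0852
grip_force: 0.0
```

Run:
```python
from h import *
c,P,z,K,V=cam("wrist")
yw=-.131
dx=P[...,0]-.636;dy=P[...,1]-.1955;X=dx*np.cos(yw)+dy*np.sin(yw);Y=-dx*np.sin(yw)+dy*np.cos(yw)
for a,b in((-.064,-.05),(.05,.064)):
    k=(z>0)&(np.abs(X)<.012)&(Y>a)&(Y<b)&(P[...,2]>.2)&(P[...,2]<.235)
    if k.sum(): print("bar",k.sum(),np.percentile(P[k][:,2],[50,95]).round(4),np.percentile(X[k],[2,98]).round(4))
print(env.get_state()["tcp_pos"]); cv2.imwrite("pics/w6.png",c)
```

```text
bar 117 [0.2108 0.2121] [-0.0068  0.0025]
bar 168 [0.2109 0.2126] [-0.0065  0.0027]
[0.63954743 0.19624933 0.34192585]
```

View pics/w6.png

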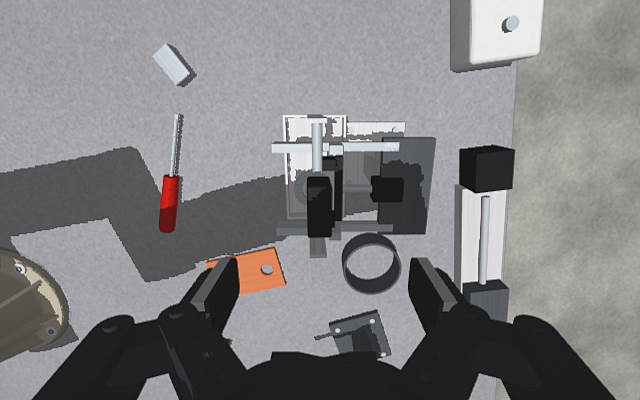

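The basket hangs level, both bar ends (318,130) and (318,245) are at seat height, and the gripper is well clear. Handing in.

```bash
python3 -c "
from workcell import ticket
print(ticket.hand_in())"
```

```text
the job is handed in; nothing more can be done
None
```

The basket hangs released on the spring hook, bar level at seat height in both notches and against the backstop, and the job is handed in at about 17 s; the hand-in returned no verdict, and button travel and the hooks' contact forces could not be read directly.

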